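# Load the glass plate under the viewer's leaf spring

## Task

Press the glass plate in the stage's channel down hard with the fingertips onto its springy bed and, keeping it pressed, slide it so that its front end passes under the leaf spring and comes fully home against the end stop. Then let go and leave the plate held there by the spring. Only push and press: do not lift or tip the plate, do not touch the spring, and leave the spare plate, the cup and the jar where they are.

Things in the scene. Friction and masses are not known exactly. Their poses are not given: they have to be found in the camera images.
- stage: Grey metal stage fixed to the bench, 330 x 79 mm (its x from -155 to +175 mm). Origin on the bench surface; x runs along the channel, the way the plate must slide; z up. Channel 63 mm wide, between 8 mm side walls 31 mm high; its floor is a white sprung bed (x -137 to +133 mm). At x = +135 mm the face of a steel end stop, 32 mm high; at x = 151 to 175 mm the spring's post, 56 mm high.
- channel_stop (a point): Point on the end stop's face in the middle of the channel, 26 mm above the bench (the height of the unpressed bed).
- bed (a joint): How far the sprung bed is pressed down, m: 0 up (its top 26 mm above the bench), 0.008 fully down. Under the plate it resists a finger with about 2 N at first, 9 N at 4 mm, 17 N at 8 mm. The bed is slippery (friction about 0.2).
- spring (a joint): Upward swing of the leaf spring, rad: 0 at rest, 0.057 at its stop, where its tip is 4 mm higher. About 1 N at the tip starts to lift it, about 5 N at its stop.
- spring_tip (a point): Underside of the leaf spring's tip, a steel roll 24 mm in diameter, 46 mm wide, across the channel at stage x = +90 mm; 25 mm above the bench at rest, 29 mm at most. A leaf at 49 mm height joins it to the post. The unpressed plate (top at 34 mm) jams against the roll; pressed down 5 to 8 mm it slides under with a drag of 3 to 7 N, least when fully down, and stays clamped.
- plate: Loose glass plate to load, 170 x 60 x 8 mm, 0.2 kg, lying in the channel short of the spring, 1.5 mm play each side. Origin mid-underside, x towards its front (spring) end, z up. Across its top at x = -37 mm a steel rib, 6 mm thick, 56 mm wide, 6 mm high (9 with screw heads). On the bare glass between rib (x = -40) and tail edge (x = -85) a fingertip can press while pushing against the rib.
- plate_tail (a point): Middle of the bare glass behind the rib, on the plate's top face (plate x = -62.5 mm): the place to press.
- plate_nose (a point): Middle of the front edge of the plate, on its top face (plate x = +85 mm). Home, it touches the end stop.
- spare: Bystander: a second loose glass plate, 170 x 60 x 8 mm with two upright steel studs 20 mm high, lying on the bench beside the stage. Origin in the middle of its underside.
- mug: Bystander: white porcelain cup, 76 mm wide, 85 mm high. Origin at the centre of its underside.
- jar: Bystander: brown glass jar with a white cap, 48 mm wide, 75 mm high. Origin at the centre of its underside.
There are look-alikes about, which are no part of the job. What is shaped like the plate but orange or pink is not meant.

How it is judged:
By the outcome, as a careful person would: the job done as asked, in the order asked, and still so for the second after the job is handed in, with the robot touching nothing.
It also fails if it takes over 40 s, if anything falls off the work surface, if the arm or the gripper's body presses on something with over 40 N, if the wrist force passes 120 N, or if a joint passes its speed limit or range.

## Robot

A 6-joint arm with a two-finger parallel gripper is mounted at the origin on the work surface. World frame = base frame: x ahead of the robot, y to its left, z up, the work surface at z = 0. Lengths are in m, angles in rad, forces in N, time in s.
With the tool pointing down it reaches from about 0.35 to 0.85 m from the base axis. Payload 8.1 kg.
Tool frame: the origin (TCP) lies at the centre of the arm's flange, where the gripper is bolted on; the fingertips stand 186 mm ahead of it and the grasp point (between the pads) lies 167 mm ahead of it; z points along the fingers, y is the direction in which the jaws open and shut (so a half turn about z gives the same grasp; the last joint's range is limited). The gripper opens to 93 mm and grips with 3 to 60 N. Pads are 15 mm wide; open, the fingers measure 128 mm over their backs; the gripper's body (75 mm by 188 mm) begins 65 mm behind the grasp point.
Start: joints at [-1.31, 0.13, 1.488, -0, 1.523, -0.085], TCP at [0.203, -0.564, 0.405] pointing down, gripper open.
Joint ranges: [-2.96, 2.96], [-0.89, 2.26], [0.02, 2.5], [-1.34, 4.48], [0, 2.73], [-2.66, 2.66]. Speed limits (rad/s): [2.39, 2.39, 2.79, 3.14, 3.14, 3.14].

## Interface

Orientations are given as a rotation vector (axis times angle).
In Python, from plant import robot, viewer, order gives the robot as it stands.
- The arm moves only by the tool apply_moves, never from a script. Its argument "deltas" is a list of rows, each a list of 3 entries, a list of its own where there are three numbers: the finger opening in mm, from 0 to 93, then the shift along the tool's x, y, z in mm, then the turn about the tool's z in rad. In form: [[grip, [dx, dy, dz], yaw], ...]. A call has 1 to 5 rows; each row shifts and turns the commanded pose from where the row before left it, along the tool's axes as they then stand; what a row does not reach is not made up. A row lasts 1/8 s, in which the tool goes at most 62.5 mm and 10.7 degrees, less where a joint would pass 70% of its speed; a pose out of reach is approached as far as the arm can. A call is refused whole if a number of a shift passes 62.5 or a number of a turn 0.188, either way. A call with a gripper value outside its range is refused whole. The fingers move at their own pace and stop on an object; "grip_force" is the grip in N (left out, the last holds). Time passes only in rows, so rows that do not move let the fingers close. It gives the time, the measured TCP pose, the force and the opening at its end, in the units of the state.
- robot.read_state(): the state, without advancing time (a new reading comes with each control period).
- viewer.read_camera(name): name is "side" or "top"; returns the picture (384x512x3 uint8, blue, green, red); there is no depth.
- viewer.get_calibration(name): a dict with "fx", "fy", "cx", "cy" (pixels), "R" (3x3) and "t" (3): a world point X has camera coordinates R X + t. Camera axes: x right, y down, z forward; pixel columns grow to the right and rows downward; lengths in m; the calibration is good to about 2 mm. A picture is of the moment at which its call begins. get_calibration takes no time and is no camera call.
- order.close_job(): hands the job in, once; it reports no verdict.
The state is a dict: "t": time; "q": joint angles; "dq": joint speeds; "joint_torque": joint torques, N m; "tool_pos": TCP position; "orientation": TCP orientation; "force": force on the tool from outside, world axes, zero at the start; "wrist_torque": the same for the moment, N m; "opening": finger opening in m.
Only numpy, scipy, OpenCV 4.12 (cv2) and the standard library are available. Lean on these libraries where they do the work, as an engineer would, in place of code of your own. Each camera call takes 0.05 s, during which the arm holds its last target. There are 200 camera calls.

## Working session

There is one attempt and no reset: what is moved stays moved. The work goes in short steps, Python scripts to look and compute and a tool call to move; the robot and the scene stay as the last step left them, time stands still between calls to the robot, and variables do not carry over. Pictures are saved under pics/ and viewed, about 8 in all and at most 12, crops included, and the job is handed in when it is done.

Besides the shell and the picture viewer there is one more tool, called after ">>>" as a command line: name --argument value ..., lists and objects as JSON in quotes. apply_moves: Moves the arm, as the interface text tells. Its arguments: {"type":"object","properties":{"deltas":{"type":"array"},"grip_force":{"type":"number"}},"required":["deltas"]}

```bash
mkdir -p pics; python3 - <<'E'
from plant import robot, viewer, order
import cv2,numpy as np
for n in("top","side"):
    cv2.imwrite(f"pics/{n}0.png",viewer.read_camera(n)); c=viewer.get_calibration(n); print(n,c)
print(robot.read_state())
E
```

```text
top {'fx': 384.3149887285688, 'fy': 384.3149887285688, 'cx': 260.94400510808475, 'cy': 196.05819473808984, 'R': array([[ 0.01851067, -0.9996758 ,  0.0174827 ],
       [-0.99491264, -0.02014868, -0.09870594],
       [ 0.09902619, -0.01556665, -0.99496306]]), 't': array([-0.07930018,  0.58911411,  0.84653037])}
side {'fx': 350.4119696394838, 'fy': 350.4119696394838, 'cx': 254.19014177869448, 'cy': 198.29468124442923, 'R': array([[-0.90738442, -0.41973152,  0.02188513],
       [-0.24068773,  0.47622621, -0.8457411 ],
       [ 0.34456193, -0.77267978, -0.53314447]]), 't': array([0.49830833, 0.22664525, 0.70024154])}
{'t': 0.1, 'q': array([-1.31041351e+00,  1.31040676e-01,  1.48916395e+00, -8.18809996e-06,
        1.52304969e+00, -8.53885774e-02]), 'dq': array([-0.00161396, -0.00068488, -0.00217337, -0.00058022,  0.00250912,
       -0.00275435]), 'joint_torque': array([ 7.67611145e-04, -5.61340535e+01, -4.93095088e+01,  7.69917341e-02,
        2.90209427e-02, -7.12144924e-05]), 'tool_pos': array([ 0.20332327, -0.56426815,  0.40382251]), 'orientation': array([-3.09312918e+00, -5.40150786e-01,  2.40758432e-04]), 'force': array([-0.08374222, -0.52702632,  0.28381366]), 'wrist_torque': array([-0.0042285 , -0.01337461, -0.01651925]), 'opening': 0.09284013900459925}
```

View pics/top0.png

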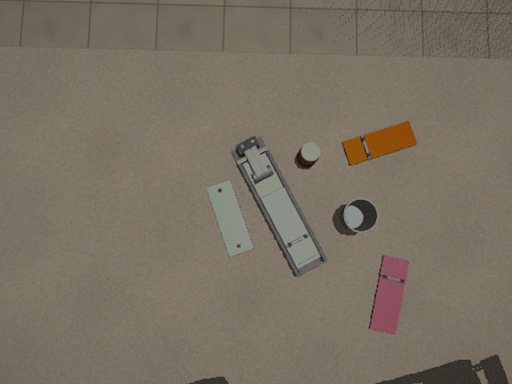

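View pics/side0.png

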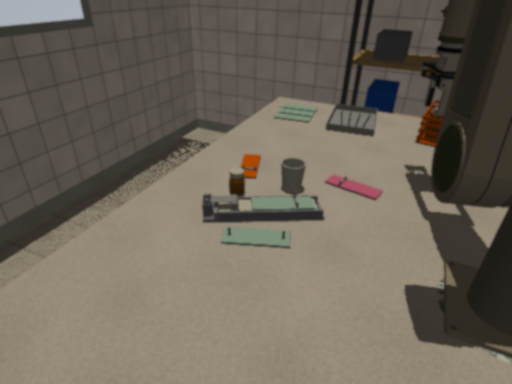

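The top picture shows the stage from (250,145), the post end, to (312,268). The green plate is in the channel with its rib at about (298,240). Other candidates are the spare with two studs at (230,218), orange at (380,143) and pink at (390,295). The plate in the channel, with its rib, fits the description. I'll confirm it in an enlarged crop.

```bash
python3 - <<'E'
import cv2,numpy as np
im=cv2.imread("pics/top0.png")[130:280,220:340]
im=cv2.resize(im,None,fx=4,fy=4,interpolation=cv2.INTER_CUBIC)
cv2.imwrite("pics/crop0.png",cv2.convertScaleAbs(im,alpha=1.5,beta=0))
E
```

```text
(no output)
```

View pics/crop0.png

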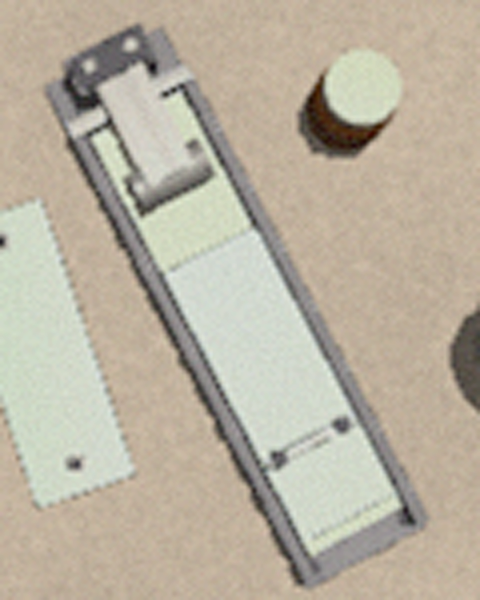

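The crop confirms it: a pale green plate with a single rib, (277,460)-(343,425), lying in the grey channel. Its nose edge runs (168,272)-(258,230), its tail edge (313,538)-(395,500), and the roll lies across at about (175,180). Next I fit the poses.

```bash
cat > h.py <<'E'
from plant import robot, viewer, order
import cv2,numpy as np
from scipy.optimize import least_squares
def proj(n,X):
    c=viewer.get_calibration(n); p=np.atleast_2d(X)@c["R"].T+c["t"]
    return np.c_[c["fx"]*p[:,0]/p[:,2]+c["cx"],c["fy"]*p[:,1]/p[:,2]+c["cy"]]
def w(pose,P):
    x,y,a=pose; P=np.atleast_2d(np.array(P,float)); c,s=np.cos(a),np.sin(a)
    return np.c_[x+c*P[:,0]-s*P[:,1],y+s*P[:,0]+c*P[:,1],P[:,2]]
def crop2px(p): return (np.array(p,float)+.5)/4-.5+[220,130]
def fit(n,P,px,x0=(.6,-.2,.4)):
    r=least_squares(lambda q:(proj(n,w(q,P))-px).ravel(),x0,loss='soft_l1'); return r.x,r.fun.reshape(-1,2) if r.fun.size==2*len(P) else r.fun
E
cat > a.py <<'E'
from h import *
P=[[.085,.03,.034],[.085,-.03,.034],[-.085,.03,.034],[-.085,-.03,.034],[-.037,.025,.043],[-.037,-.025,.043]]
px=crop2px([[168,272],[258,230],[313,538],[395,500],[277,458],[343,424]])
q,f=fit("top",P,px); print("plate",q.round(4),np.round(f,1).tolist())
S=[[-.137,.0315,.026],[-.137,-.0315,.026],[.135,.0315,.032],[.135,-.0315,.032]]
px=crop2px([[314,557],[405,516],[80,138],[197,84]])
s,f=fit("top",S,px); print("stage",s.round(4),np.round(f,1).tolist())
im=cv2.convertScaleAbs(cv2.resize(cv2.imread("pics/top0.png")[130:280,220:340],None,fx=4,fy=4,interpolation=cv2.INTER_CUBIC),alpha=1.5)
def poly(pose,pts,col):
    p=((proj("top",w(pose,pts))-[220,130]+.5)*4-.5); cv2.polylines(im,[p.round().astype(np.int32)],True,col,1)
R=lambda x0,x1,h,z:[[x0,h,z],[x1,h,z],[x1,-h,z],[x0,-h,z]]
poly(q,R(-.085,.085,.03,.034),(0,0,255));poly(q,R(-.04,-.034,.028,.04),(0,0,255))
poly(s,R(-.155,.175,.0395,0),(255,0,0));poly(s,R(-.155,.135,.0315,.031),(0,160,0));poly(s,R(-.155,.135,.0395,.031),(0,160,0));poly(s,R(.151,.175,.02,.056),(255,0,255));poly(s,R(.078,.102,.023,.037),(255,0,255))
cv2.imwrite("pics/ov0.png",im)
E
python3 a.py
```

```text
plate [ 0.5248 -0.1346  0.4856] [[-0.5, 0.3], [0.5, -1.0], [-2.4, 1.5], [0.8, -1.3], [-0.9, 1.3], [2.5, -0.4]]
stage [ 0.5604 -0.1156  0.4908] [[-1.0, 1.4], [0.9, -1.2], [2.9, -0.7], [-1.9, 0.6]]
```

View pics/ov0.png

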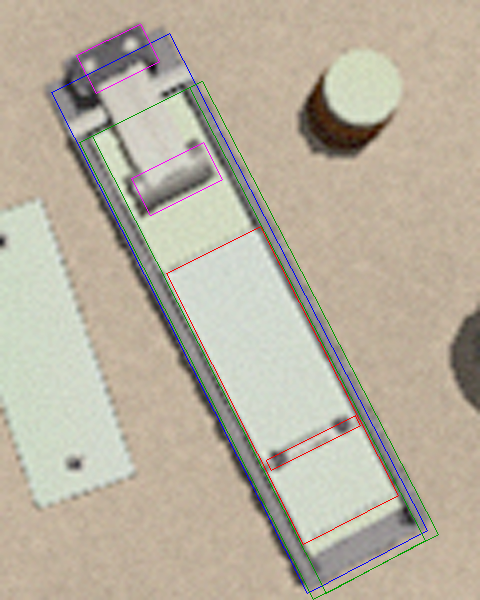

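>>> apply_moves --deltas '[[0,[0,0,0],-0.144],[0,[35,-19,0],0],[0,[35,-19,0],0],[0,[35,-19,0],0],[0,[35,-19,0],0]]' --grip_force 20

```text
t: 0.72
tool_pos: [0.2916, -0.4303, 0.4042]
orientation: [-3.047, -0.761, 0.0]
force: [0.4, 0.0, 0.3]
opening: 0.0475
```

>>> apply_moves --deltas '[[0,[35,-19,0],0],[0,[35,-19,0],0],[0,[35,-19,0],0],[0,[35,-19,0],0],[0,[35,-19,0],0]]'

```text
t: 1.35
tool_pos: [0.4014, -0.2641, 0.4044]
orientation: [-3.047, -0.761, 0.0]
force: [0.6, -0.3, 0.8]
opening: 0.0011
```

>>> apply_moves --deltas '[[0,[35,-19,30],0],[0,[35,-19,30],0],[0,[0,0,30],0],[0,[0,0,30],0],[0,[0,0,0],0]]'

```text
t: 1.98
tool_pos: [0.4436, -0.198, 0.2819]
orientation: [-3.044, -0.761, 0.007]
force: [-0.8, -0.2, -0.0]
opening: 0.0005
```

```bash
cat > b.py <<'E'
from h import *
from scipy.spatial.transform import Rotation as Ro
s=robot.read_state(); R=Ro.from_rotvec(s["orientation"]).as_matrix(); tip=s["tool_pos"]+.186*R[:,2]
q=np.array([.5248,-.1346,.488]); d=tip[:2]-q[:2]; c,sn=np.cos(q[2]),np.sin(q[2])
print("t",s["t"],"tip",tip.round(4),"plate-frame",(c*d[0]+sn*d[1]).round(4),(-sn*d[0]+c*d[1]).round(4),"x yaw",np.arctan2(R[1,0],R[0,0]).round(4),"z",R[:,2].round(4),"F",s["force"].round(2),s["opening"])
E
python3 b.py; python3 - <<'E'
from h import *
for n,(x,y,W,H) in {"top":(210,120,140,170),"side":(190,90,150,150)}.items():
    im=viewer.read_camera(n); cv2.imwrite(f"pics/{n}1f.png",im)
    cv2.imwrite(f"pics/{n}1.png",cv2.convertScaleAbs(cv2.resize(im[y:y+H,x:x+W],None,fx=3.5,fy=3.5,interpolation=cv2.INTER_CUBIC),alpha=1.5))
a,b=[cv2.imread(f"pics/{n}1.png") for n in("top","side")]; h=max(a.shape[0],b.shape[0])
o=np.zeros((h,790,3),np.uint8); 
a=a[:, :] ; o[:a.shape[0],:a.shape[1]]=a; o[:b.shape[0],490:790]=b[:,100:400]; cv2.imwrite("pics/c1.png",o)
E
```

```text
t 1.975 tip [ 0.4426 -0.1975  0.0959] plate-frame -0.1021 -0.017 x yaw 0.4901 z [-0.0053  0.0031 -1.    ] F [-0.84 -0.17 -0.01] 0.0005135570360459091
```

View pics/c1.png

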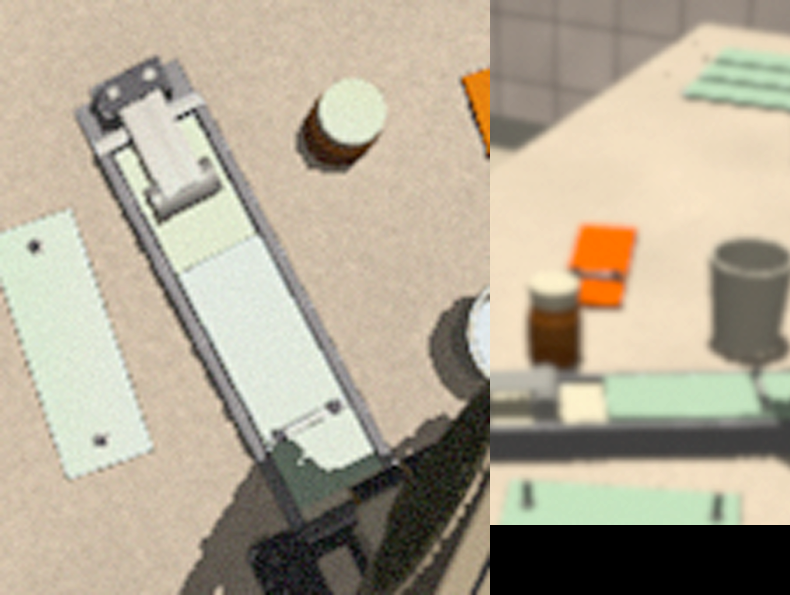

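The top view has the stage clear but the gripper hides its tail end. The tip is still short of the tail, about 42 mm along and 17 mm across. I'll close that gap, then check from the side.

>>> apply_moves --deltas '[[0,[14,-6,5],0],[0,[14,-6,5],0],[0,[14,-5,5],0],[0,[0,0,5],0],[0,[0,0,0],0]]'

```text
t: 2.7
tool_pos: [0.4737, -0.1639, 0.264]
orientation: [-3.047, -0.763, 0.002]
force: [-0.2, 1.4, 0.3]
opening: 0.0008
```

```bash
python3 b.py; python3 - <<'E'
from h import *
o=[]
for n,(x,y,W,H) in {"top":(230,150,130,140),"side":(195,165,140,70)}.items():
    im=viewer.read_camera(n); cv2.imwrite(f"pics/{n}2f.png",im)
    o.append(cv2.convertScaleAbs(cv2.resize(im[y:y+H,x:x+W],(400,int(H*400/W)),interpolation=cv2.INTER_CUBIC),alpha=1.7))
h=max(a.shape[0] for a in o); c=np.zeros((h,800,3),np.uint8)
for i,a in enumerate(o): c[:a.shape[0],400*i:400*i+400]=a
cv2.imwrite("pics/c2.png",c)
E
```

```text
t 2.7 tip [ 0.4734 -0.1638  0.078 ] plate-frame -0.0591 -0.0017 x yaw 0.4906 z [-1.4e-03  4.0e-04 -1.0e+00] F [-0.24  1.45  0.26] 0.0007830072841128135
```

View pics/c2.png

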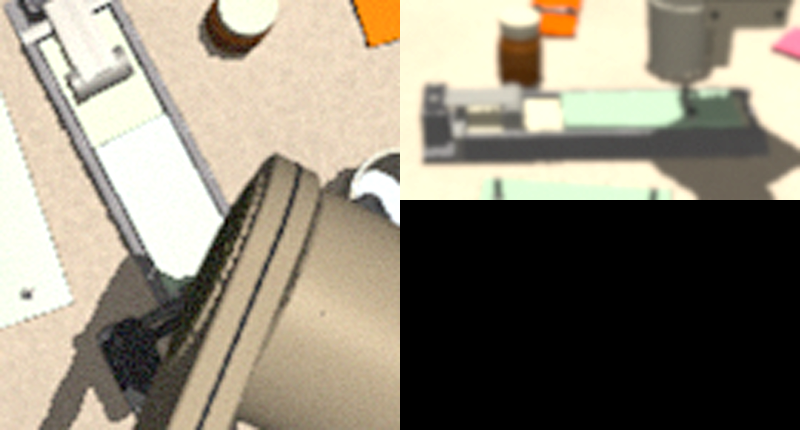

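```bash
python3 - <<'E'
from h import *
q=(.5248,-.1346,.488)
x,y,W,H=190,90,160,140
im=cv2.convertScaleAbs(cv2.resize(cv2.imread("pics/side2f.png")[y:y+H,x:x+W],None,fx=4,fy=4,interpolation=cv2.INTER_CUBIC),alpha=1.6)
def P(pts,c):
    p=((proj("side",pts)-[x,y]+.5)*4-.5).round().astype(np.int32); cv2.polylines(im,[p],True,c,1)
R=lambda x0,x1,h,z:[[x0,h,z],[x1,h,z],[x1,-h,z],[x0,-h,z]]
P(w(q,R(-.085,.085,.03,.034)),(0,0,255));P(w(q,R(-.04,-.034,.028,.040)),(0,0,255))
P(w((.4734,-.1638,.4906),R(-.0075,.0075,.0175,.078)),(255,0,0))
cv2.imwrite("pics/c3.png",im)
E
```

```text
(no output)
```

View pics/c3.png

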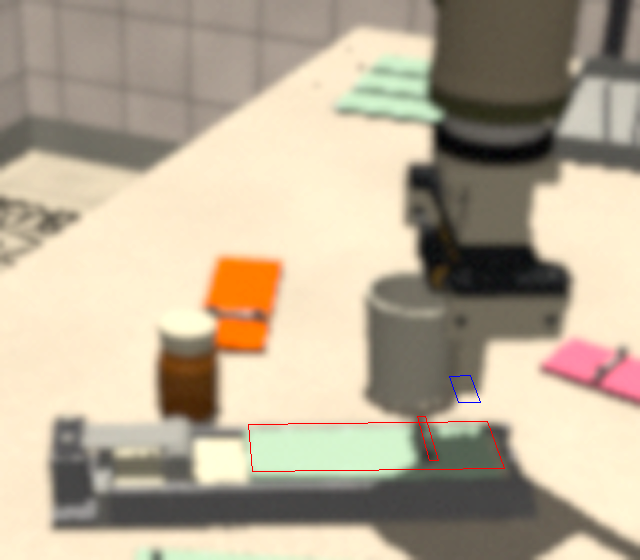

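The side view's projection agrees to about 1.5 px: rib at about (428,440), fingertips above the glass behind it at about (465,390). The plate appears about 2 mm further towards +y. I'll shift 4 mm that way and lower.

>>> apply_moves --deltas '[[0,[0,-4,10],0],[0,[0,0,10],0],[0,[0,0,10],0],[0,[0,0,8],0],[0,[0,0,0],0]]'

```text
t: 3.42
tool_pos: [0.4716, -0.1605, 0.2257]
orientation: [-3.047, -0.761, 0.002]
force: [0.1, 0.8, 0.6]
opening: 0.0002
```

```bash
python3 b.py
```

```text
t 3.425 tip [ 0.4712 -0.1603  0.0397] plate-frame -0.0594 0.0024 x yaw 0.4897 z [-1.7e-03  8.0e-04 -1.0e+00] F [0.07 0.78 0.56] 0.0002379633783312961
```

Tip is at 39.7 mm with the glass at 34. Now I press in small steps and watch the force.

>>> apply_moves --deltas '[[0,[0,0,2],0],[0,[0,0,2],0],[0,[0,0,2],0],[0,[0,0,2],0],[0,[0,0,0],0]]'

```text
t: 4.05
tool_pos: [0.4721, -0.1607, 0.219]
orientation: [3.048, 0.762, 0.0]
force: [-1.5, 0.4, 4.2]
opening: 0.0003
```

>>> apply_moves --deltas '[[0,[0,0,2],0],[0,[0,0,2],0],[0,[0,0,1],0],[0,[0,0,0],0],[0,[0,0,0],0]]'

```text
t: 4.68
tool_pos: [0.4722, -0.1607, 0.2148]
orientation: [3.048, 0.762, 0.001]
force: [-4.7, 1.7, 11.0]
opening: 0.0005
```

>>> apply_moves --deltas '[[0,[0,0,2],0],[0,[0,0,2],0],[0,[0,0,2],0],[0,[0,0,1],0],[0,[0,0,0],0]]'

```text
t: 5.3
tool_pos: [0.4731, -0.1613, 0.2117]
orientation: [3.046, 0.762, 0.002]
force: [-19.8, 6.3, 48.7]
opening: 0.0002
```

Bottomed out, 49 N. Ease off slightly.

>>> apply_moves --deltas '[[0,[0,0,-2],0],[0,[0,0,0],0]]'

```text
t: 5.55
tool_pos: [0.473, -0.1613, 0.212]
orientation: [3.046, 0.762, 0.003]
force: [-10.6, 2.2, 28.2]
opening: 0.0003
```

```bash
python3 b.py
```

```text
t 5.55 tip [ 0.4734 -0.1616  0.026 ] plate-frame -0.0581 0.0002 x yaw 0.49 z [ 0.0024 -0.0018 -1.    ] F [-10.63   2.18  28.17] 0.00028461305394645757
```

>>> apply_moves --deltas '[[0,[4,0,0],0],[0,[4,0,0],0],[0,[4,0,0],0],[0,[4,0,0],0],[0,[4,0,0],0]]'

```text
t: 6.18
tool_pos: [0.4898, -0.1525, 0.212]
orientation: [3.045, 0.761, -0.002]
force: [-19.0, -1.1, 35.5]
opening: 0.0004
```

```bash
python3 b.py;python3 - <<'E'
from h import *
x,y,W,H=195,165,140,70
im=viewer.read_camera("side"); cv2.imwrite("pics/side4f.png",im)
cv2.imwrite("pics/c4.png",cv2.convertScaleAbs(cv2.resize(im[y:y+H,x:x+W],None,fx=5,fy=5,interpolation=cv2.INTER_CUBIC),alpha=1.7))
E
```

```text
t 6.175 tip [ 0.4896 -0.153   0.026 ] plate-frame -0.0397 0.0003 x yaw 0.4899 z [-9.0e-04 -2.7e-03 -1.0e+00] F [-19.02  -1.06  35.54] 0.0003812086193970055
```

View pics/c4.png

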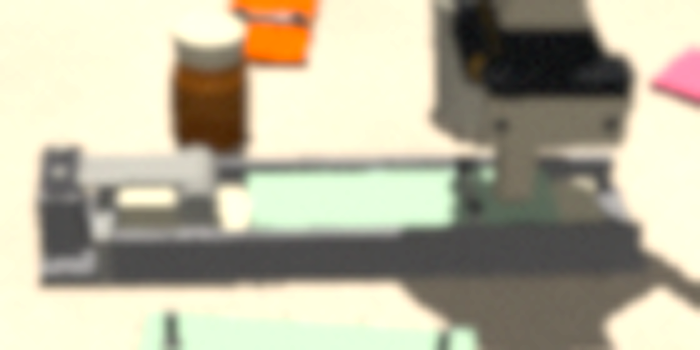

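The plate moves with the fingers: nose at about (248,200), roll at about (215,190), and bed now visible behind the tail. Pressed height is 26 mm, so the bed is fully down. Continue.

>>> apply_moves --deltas '[[0,[4,0,0],0],[0,[4,0,0],0],[0,[4,0,0],0],[0,[4,0,0],0],[0,[4,0,0],0]]'

```text
t: 6.85
tool_pos: [0.5074, -0.1429, 0.2121]
orientation: [3.046, 0.761, -0.003]
force: [-19.6, -1.2, 35.7]
opening: 0.0006
```

>>> apply_moves --deltas '[[0,[4,0,0],0],[0,[4,0,0],0],[0,[4,0,0],0],[0,[4,0,0],0],[0,[4,0,0],0]]'

```text
t: 7.48
tool_pos: [0.5246, -0.1337, 0.2121]
orientation: [3.046, 0.761, -0.005]
force: [-23.3, -3.4, 38.1]
opening: 0.0006
```

```bash
python3 b.py
```

```text
t 7.475 tip [ 0.5241 -0.1341  0.0261] plate-frame -0.0004 0.0007 x yaw 0.4899 z [-0.0026 -0.0026 -1.    ] F [-23.27  -3.43  38.11] 0.0005614792661934328
```

>>> apply_moves --deltas '[[0,[4,0,0],0],[0,[4,0,0],0],[0,[4,0,0],0],[0,[4,0,0],0],[0,[4,0,0],0]]'

```text
t: 8.1
tool_pos: [0.5421, -0.1241, 0.2121]
orientation: [3.046, 0.761, -0.005]
force: [-24.0, -1.9, 39.6]
opening: 0.0004
```

```bash
python3 b.py;python3 - <<'E'
from h import *
x,y,W,H=195,165,140,70
im=viewer.read_camera("side"); cv2.imwrite("pics/side5f.png",im)
cv2.imwrite("pics/c5.png",cv2.convertScaleAbs(cv2.resize(im[y:y+H,x:x+W],None,fx=5,fy=5,interpolation=cv2.INTER_CUBIC),alpha=1.7))
E
```

```text
t 8.1 tip [ 0.5416 -0.1246  0.0261] plate-frame 0.0195 0.001 x yaw 0.4898 z [-0.0029 -0.0023 -1.    ] F [-23.98  -1.88  39.57] 0.0003746915499681364
```

View pics/c5.png

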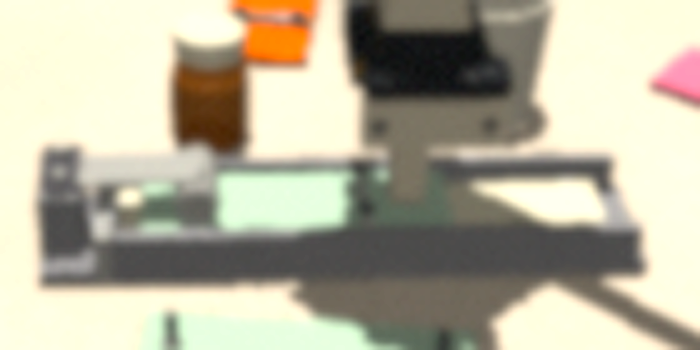

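The nose is through under the roll, at about (140,200), with some 12 mm left. Go on gently to the stop.

>>> apply_moves --deltas '[[0,[3,0,-0.5],0],[0,[3,0,0],0],[0,[2,0,0],0],[0,[1,0,0],0],[0,[0,0,0],0]]'

```text
t: 8.78
tool_pos: [0.5501, -0.1198, 0.2122]
orientation: [3.046, 0.761, -0.004]
force: [-19.9, -1.6, 32.4]
opening: 0.0008
```

>>> apply_moves --deltas '[[0,[1,0,0],0],[0,[1,0,0],0],[0,[1,0,0],0],[0,[0,0,0],0]]'

```text
t: 9.28
tool_pos: [0.5527, -0.1184, 0.2122]
orientation: [3.047, 0.761, -0.004]
force: [-20.1, -1.9, 32.1]
opening: 0.0009
```

```bash
python3 b.py
```

```text
t 9.275 tip [ 0.5523 -0.1187  0.0262] plate-frame 0.0317 0.0011 x yaw 0.4898 z [-0.0023 -0.0019 -1.    ] F [-20.1   -1.88  32.09] 0.0009079809794194699
```

>>> apply_moves --deltas '[[0,[1,0,0],0],[0,[1,0,0],0],[0,[1,0,0],0],[0,[0,0,0],0]]'

```text
t: 9.78
tool_pos: [0.555, -0.1172, 0.2122]
orientation: [3.047, 0.761, -0.007]
force: [-23.7, -3.3, 35.4]
opening: 0.0005
```

```bash
python3 b.py;python3 - <<'E'
from h import *
x,y,W,H=195,165,140,70
im=viewer.read_camera("side"); cv2.imwrite("pics/side6f.png",im)
cv2.imwrite("pics/c6.png",cv2.convertScaleAbs(cv2.resize(im[y:y+H,x:x+W],None,fx=5,fy=5,interpolation=cv2.INTER_CUBIC),alpha=1.7))
E
```

```text
t 9.775 tip [ 0.5543 -0.1176  0.0262] plate-frame 0.034 0.0012 x yaw 0.4898 z [-0.0037 -0.0023 -1.    ] F [-23.67  -3.26  35.4 ] 0.0005160686940282607
```

View pics/c6.png

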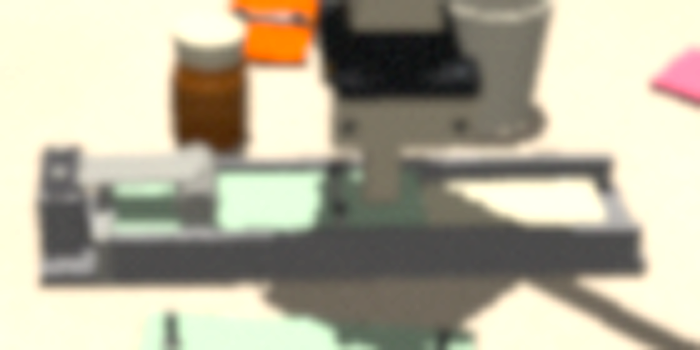

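No bed is visible any more between nose and stop, and the force is rising. I'll push on to seat it firmly.

>>> apply_moves --deltas '[[0,[1.5,0,0],0],[0,[1.5,0,0],0],[0,[1.5,0,0],0],[0,[1.5,0,0],0],[0,[0,0,0],0]]'

```text
t: 10.45
tool_pos: [0.56, -0.1156, 0.2122]
orientation: [3.045, 0.76, -0.008]
force: [-24.2, -9.5, 34.5]
opening: 0.0005
```

```bash
python3 b.py
```

```text
t 10.45 tip [ 0.5592 -0.1164  0.0262] plate-frame 0.0389 -0.0001 x yaw 0.4894 z [-0.0042 -0.0046 -1.    ] F [-24.19  -9.46  34.45] 0.0004615435289788122
```

>>> apply_moves --deltas '[[0,[1.5,0,0],0],[0,[1.5,0,0],0],[0,[1,0,0],0],[0,[1,0,0],0],[0,[0,0,0],0]]'

```text
t: 11.08
tool_pos: [0.5643, -0.1138, 0.2122]
orientation: [3.044, 0.76, -0.009]
force: [-25.3, -13.1, 34.8]
opening: 0.0005
```

```bash
python3 b.py
```

```text
t 11.075 tip [ 0.5634 -0.1148  0.0262] plate-frame 0.0434 -0.0007 x yaw 0.4893 z [-0.0046 -0.0057 -1.    ] F [-25.31 -13.12  34.82] 0.0004653046905264924
```

>>> apply_moves --deltas '[[0,[1.5,0,0],0],[0,[1.5,0,0],0],[0,[1,0,0],0],[0,[0,0,0],0]]'

```text
t: 11.58
tool_pos: [0.5671, -0.1126, 0.2122]
orientation: [3.043, 0.76, -0.014]
force: [-32.3, -17.1, 39.8]
opening: 0.0005
```

```bash
python3 b.py;python3 - <<'E'
from h import *
x,y,W,H=195,165,140,70
im=viewer.read_camera("side"); cv2.imwrite("pics/side7f.png",im)
f=lambda i:cv2.convertScaleAbs(cv2.resize(i[y:y+H-12,x:x+W],None,fx=5,fy=5,interpolation=cv2.INTER_CUBIC),alpha=1.7)
cv2.imwrite("pics/c7.png",np.vstack([f(cv2.imread("pics/side6f.png")),f(im)]))
E
```

```text
t 11.575 tip [ 0.5657 -0.1139  0.0262] plate-frame 0.0459 -0.0009 x yaw 0.4891 z [-0.0072 -0.0068 -1.    ] F [-32.28 -17.09  39.79] 0.00047148062259814793
```

View pics/c7.png

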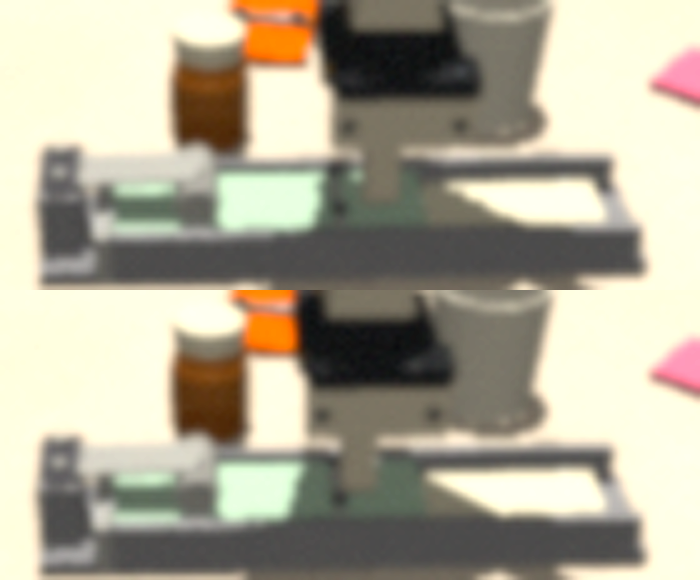

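In both pictures the rib sits at about x=340, while the finger moved from 380 to 358. So the plate is stationary against the stop and the finger has slid up to the rib. Now I relax the forward push in command only, staying forward-loaded, before lifting.

>>> apply_moves --deltas '[[0,[-2,0,0],0],[0,[-1.5,0,0],0],[0,[0,0,0],0]]'

```text
t: 12.0
tool_pos: [0.5657, -0.1131, 0.2122]
orientation: [3.044, 0.76, -0.003]
force: [-17.9, -11.0, 27.3]
opening: 0.0005
```

```bash
python3 b.py
```

```text
t 12.0 tip [ 0.5655 -0.114   0.0262] plate-frame 0.0456 -0.0009 x yaw 0.4892 z [-9.0e-04 -4.8e-03 -1.0e+00] F [-17.86 -10.95  27.25] 0.0005164667143682864
```

>>> apply_moves --deltas '[[0,[-1.5,0,0],0],[0,[0,0,-1],0],[0,[0,0,0],0]]'

```text
t: 12.38
tool_pos: [0.5651, -0.1132, 0.2124]
orientation: [3.044, 0.76, 0.001]
force: [-7.0, -8.9, 15.5]
opening: 0.0006
```

```bash
python3 b.py
```

```text
t 12.375 tip [ 0.5654 -0.1139  0.0264] plate-frame 0.0456 -0.0008 x yaw 0.4894 z [ 0.0017 -0.0041 -1.    ] F [-6.98 -8.86 15.48] 0.0005975583614386361
```

>>> apply_moves --deltas '[[0,[-1,0,-1],0],[0,[0,0,-2],0],[0,[0,0,-2],0],[0,[0,0,0],0]]'

```text
t: 12.88
tool_pos: [0.564, -0.1119, 0.2156]
orientation: [3.047, 0.761, 0.001]
force: [0.4, -2.5, 5.0]
opening: 0.0004
```

```bash
python3 b.py
```

```text
t 12.875 tip [ 0.5641 -0.1119  0.0296] plate-frame 0.0454 0.0016 x yaw 0.4897 z [ 8.e-04 -3.e-04 -1.e+00] F [ 0.38 -2.48  5.02] 0.00036636222013669534
```

>>> apply_moves --deltas '[[0,[0,0,-2],0],[0,[0,0,-3],0],[0,[-1,0,-8],0],[0,[0,0,-25],0],[0,[0,0,-30],0]]'

```text
t: 13.5
tool_pos: [0.5625, -0.112, 0.2836]
orientation: [-3.047, -0.762, 0.002]
force: [-0.6, 0.2, -0.7]
opening: 0.0008
```

>>> apply_moves --deltas '[[0,[-30,0,-35],0],[0,[-40,20,-35],0],[0,[-40,30,-30],0],[0,[-40,30,0],0],[0,[-40,30,0],0]]'

```text
t: 14.12
tool_pos: [0.4462, -0.2998, 0.3846]
orientation: [3.046, 0.762, 0.002]
force: [-0.2, -0.1, -0.4]
opening: 0.0002
```

>>> apply_moves --deltas '[[0,[-40,30,0],0],[0,[-40,30,0],0],[0,[-40,20,0],0],[0,[-20,0,0],0],[0,[0,0,0],0]]'

```text
t: 14.75
tool_pos: [0.3602, -0.4352, 0.3834]
orientation: [-3.048, -0.759, -0.0]
force: [-0.1, -0.2, -0.8]
opening: 0.0005
```

```bash
python3 b.py; python3 - <<'E'
from h import *
im=viewer.read_camera("top"); cv2.imwrite("pics/top8f.png",im); s=viewer.read_camera("side"); cv2.imwrite("pics/side8f.png",s)
a=cv2.convertScaleAbs(cv2.resize(im[130:280,205:315],None,fx=4,fy=4,interpolation=cv2.INTER_CUBIC),alpha=1.5)
b=cv2.convertScaleAbs(cv2.resize(s[160:235,200:270],None,fx=5,fy=5,interpolation=cv2.INTER_CUBIC),alpha=1.7)
o=np.zeros((600,790,3),np.uint8);o[:,:440]=a;o[:375,440:790]=b;cv2.imwrite("pics/c8.png",o)
p=cv2.absdiff(im,cv2.imread("pics/top0.png")).max(2)
for n,(x0,y0,x1,y1) in dict(spare=(200,175,260,262),jar=(290,138,325,175),mug=(335,192,385,240)).items(): print(n,np.percentile(p[y0:y1,x0:x1],95))
E
```

```text
t 14.75 tip [ 0.3602 -0.4351  0.1974] plate-frame -0.2863 -0.1883 x yaw 0.4879 z [ 0.e+00  4.e-04 -1.e+00] F [-0.05 -0.23 -0.76] 0.0005357307087733367
spare 8.0
jar 8.299999999999955
mug 8.0
```

View pics/c8.png

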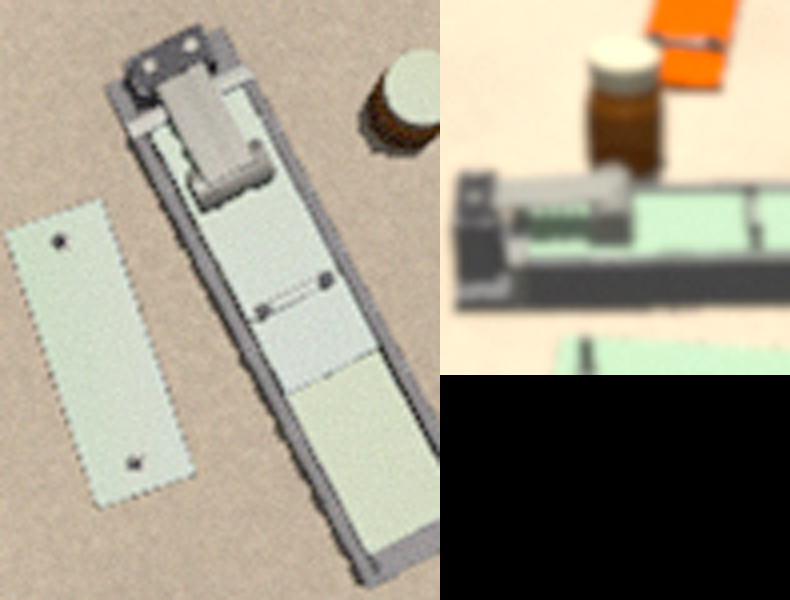

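The top view shows glass right up to the end-stop bar at (150,120)-(245,75), with no bed visible, rib at (262,312)-(325,280) and tail edge at (287,393)-(380,348). The roll rests on the plate. I'll make one quick numeric check of the gap, then hand in.

```bash
python3 - <<'E'
from h import *
c=lambda p:(np.array(p,float)+.5)/4-.5+[205,130]
# tail edge midpoint and stage-frame prediction if home; stage pose from bed tail end & stop bar
def tox(px,z):
    r=least_squares(lambda v:proj("top",[v[0],v[1],z])[0]-px,[.5,-.1]); return r.x
t=tox(c([333,370.5]),.032); rib=tox(c([293.5,296]),.04); stop=tox(c([205,108]),.032)
u=np.array([np.cos(.489),np.sin(.489)])
print("stop-tail mm",1e3*(stop-t)@u,"(170 if home)  stop-rib",1e3*(stop-rib)@u,"(122)")
print(robot.read_state()["t"]); order.close_job()
E
```

```text
stop-tail mm 167.01555086980264 (170 if home)  stop-rib 119.66577699323213 (122)
14.85
the job is handed in; nothing more can be done
```

The plate is loaded: I pressed it down onto the sprung bed, slid it under the leaf spring to the end stop, and left it clamped there by the spring. I handed the job in at 14.85 s, with the arm clear.

**Pressing:** I used the closed fingertips on the glass behind the rib, with the bed fully down (tip at 26 mm). The force was about 28–40 N while sliding, after a brief 49 N when the bed bottomed out.

**Fully home:** At the stop the plate stopped moving and the fingers slid forward on the glass to the rib, with the push rising to about 37 N. I eased the push off before lifting straight up.

**Last checks:**
- The rib is at the same pixel in the side view before and after letting go, so the plate did not creep back.
- No bed shows between the plate's front edge and the stop.
- The spare plate, cup and jar look unchanged from the first picture.
- The measured distances from stop to tail and stop to rib are 167 and 120 mm, against 170 and 122 mm expected. The 2–3 mm differences are within the accuracy of pixels picked by eye and leave no sign of a gap.
- I did not measure the spring directly. In the pictures its roll rests on the plate, and I never touched it with the gripper.

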